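# Pack the lid weights away and shut the vent

## Robot

A 6-joint arm with a two-finger parallel gripper is mounted at the origin on the work surface. World frame = base frame: x ahead of the robot, y to its left, z up, the work surface at z = 0. Lengths are in mm, angles in rad, forces in N, time in s.
With the tool pointing down it reaches from about 300 to 775 mm from the base axis. Payload 14.6 kg.
Tool frame: the origin (TCP) lies between the finger pads; the fingertips stand manip.tip_reach ahead of it and the grasp point (between the pads) lies 5 mm behind it (manip.tip_reach is the distance from the TCP to the fingertips, in mm); z points along the fingers, y is the line along which they close (so a half turn about z gives the same grasp; the last joint's range is limited). The gripper opens to 94 mm and grips with 3 to 60 N. Pads are 16 mm wide; open, the fingers measure 119 mm over their backs; the gripper's body (75 mm by 177 mm) begins 78 mm behind the grasp point.
Start: joints at [1.081, 0.3, 1.521, -0, 1.321, -0.067], TCP at [225.67, 501.56, 219.446] pointing down, gripper open.
Joint ranges: [-3.03, 3.03], [-0.79, 2.21], [0.23, 2.52], [-1.04, 4.18], [0, 3.07], [-2.55, 2.55]. Speed limits (rad/s): [2.22, 2.22, 2.57, 3.14, 3.14, 3.14].

## Interface

Orientations are given as [roll, pitch, yaw] about the fixed x, y, z axes, in that order (R = Rz(yaw) Ry(pitch) Rx(roll)).
In Python, from cell import manip gives the robot as it stands. The module is installed in compiled form; this text tells all that it offers.
- The arm moves only by the shell command python3 -m creep 'ROWS' [FORCE]. ROWS is JSON, a list of rows, each a list of 3 entries, a list of its own where there are three numbers: the opening, from -1 (shut) to 1 (fully open), then the shift along the tool's x, y, z in cm, then the turn about the tool's z in units of 5 degrees (1.0 is 5 degrees). In form: [[grip, [tx, ty, tz], roll], ...]. A call has 1 to 12 rows; each row is the pose to reach, as a shift and turn from the pose commanded when the call began, along the tool's axes at that moment; what a row does not reach only later rows make up. A row lasts 1/10 s, in which the tool goes at most 50 mm and 8.59 degrees, less where a joint would pass 70% of its speed; a pose out of reach is approached as far as the arm can. A call with a gripper value outside its range is refused whole. The fingers move at their own pace and stop on an object; FORCE is the grip in N (left out, the last holds). Time passes only in rows, so rows that repeat a pose let the fingers close. It gives the time, the measured TCP pose, the force, the opening and the grip force at its end, in the units of the state.
- manip.read_state(): the state, without advancing time (a new reading comes with each control period).
- manip.camera(name): name is "scene" or "top" or "wrist"; returns the picture (420x560x3 uint8, red, green, blue); there is no depth.
- manip.camera_params(name): a dict with "fovy" (degrees; the focal length in pixels is half the picture's height over the tangent of half this angle, whatever the lens; pixels are square), "cx", "cy" (the principal point, pixels), "origin" and "attitude" of the camera in the world. Camera axes: x right, y down, z forward; pixel columns grow to the right and rows downward; lengths in mm; the calibration is good to about 2 mm. A picture is of the moment at which its call begins: read the wrist's pose just before it. camera_params takes no time and is no camera call; for the wrist camera it gives the pose at the moment of the call.
- manip.sign_off(): hands the job in; it is judged then, once.
The state is a dict: "clock": time; "joints": joint angles; "qd": joint speeds; "effort": joint torques, N m; "eef_pos": TCP position; "eef_rot": TCP orientation; "wrist_force": force on the tool from outside, world axes, zero at the start; "moment": the same for the moment, N m; "finger_gap": finger opening in mm; "finger_force": force on a finger pad.
Only numpy, scipy, OpenCV 4.12 (cv2) and the standard library are available. Lean on these libraries where they do the work, as an engineer would, in place of code of your own. Each camera call takes 0.05 s, during which the arm holds its last target. There are 200 camera calls.

## Task

Lift every ceramic lid weight out of the draining basket and pack them all in the clear plastic box, side by side in one layer, each flat on the floor with its knob or bar up, set down gently and not dropped. Then put the lid on the box, fully seated, with its vent still open so the air can escape, and only then twist the vent cap clockwise to its stop. Leave the other things on the table where they are.

Things in the scene. Friction and masses are not known exactly. Their poses are not given: they have to be found in the camera images.
- clear_box: fixed clear plastic box, open on top, outside 254 x 172 x 80 mm (long along its x), walls and floor 4 mm: inside 246 x 164 mm, 76 mm deep. Holds the weights in one layer, three small ones along x by two along y at 82 mm spacing; the slab takes two places along x. Origin: centre of the underside, on the table; z up. Box, basket and lid may each stand left, middle or right.
- basket: fixed stainless slatted draining basket, open on top, outside 290 x 198 x 55 mm (long side along its x), walls and floor 4 mm, holding the weights knob up. Origin: centre of the underside, on the table.
- slab: white ceramic lid weight, oblong: slab 152 x 74 x 22 mm (long along its x) with a bar handle on top, 60 mm long along x, 18 mm thick along y, 30 mm tall (52 mm tall in all), about 550 g. Origin: centre of the underside; z up. Absent in some starts (None).
- round_a: white ceramic lid weight, round: disc 76 mm across and 22 mm thick with a plain round knob, 26 mm across and 30 mm tall, in the middle of its top (52 mm tall in all), about 240 g. Origin: centre of the underside; z up. Absent in some starts (None).
- round_b: white ceramic lid weight, round: disc 76 mm across and 22 mm thick with a plain round knob, 26 mm across and 30 mm tall, in the middle of its top (52 mm tall in all), about 240 g. Origin: centre of the underside; z up. Absent in some starts (None).
- round_c: white ceramic lid weight, round: disc 76 mm across and 22 mm thick with a plain round knob, 26 mm across and 30 mm tall, in the middle of its top (52 mm tall in all), about 240 g. Origin: centre of the underside; z up. Absent in some starts (None).
- square: white ceramic lid weight, square: 74 x 74 x 22 mm with a bar handle on top, 44 mm long along its x, 18 mm thick along y, 30 mm tall (52 mm tall in all), about 270 g. Origin: centre of the underside; z up. Absent in some starts (None).
- lid: loose white plastic lid of the box, 330 g, right way up on the table: plate 262 x 180 x 6 mm (long along x) over a plug 8 mm deep, 238 x 156 mm (lower 4 mm: 228 x 146), entering the box's mouth with 4 mm play a side, either way round. Origin: centre of the plug's underside, plate top 14 mm above it; seated, 72 mm above the box's origin. The vent cap in its middle is the handle.
- vent_cap (a joint): grey twist vent cap turning about the lid's centre line, 0 to 1.4 rad, growing clockwise from above; starts open at 0 to 0.35, shut at its stop, 1.4. Friction 0.04 N m: stays where left, also while the lid is carried by it. Disc 56 mm across with a grip bar 50 mm long, 16 mm thick, from 24 to 52 mm above the lid's origin; at q the bar lies along the lid's x turned clockwise by q.
- vent_grip (a point): point on the vent cap's axis, in the middle of its grip bar, 40 mm above the lid's origin; its x axis runs along the bar.
- scraper: bystander, to be left alone: scraper lying flat, 220 mm long.
- chopstick_a: bystander, to be left alone: flat stainless chopstick, 225 x 7 x 4 mm, lying at the left of the table.
- chopstick_b: bystander, to be left alone: the other chopstick.
- jar: bystander, to be left alone: amber jar, 72 mm across, 100 mm tall.
- mug: bystander, to be left alone: white mug, 76 mm across, 85 mm tall.
- dish: bystander, to be left alone: small bowl, 100 mm across, 30 mm tall.
- brush: bystander, to be left alone: brush lying flat.
- bottle: bystander, to be left alone: green bottle, 68 mm across, 190 mm tall.
Mind the look-alikes: they are no part of the job. What is shaped like the round_a but yellow is not meant. Leave any pink look-alike of the round_b alone.

How it is judged:
By the outcome, as a careful person would: the job done as asked, in the order asked, and still so for the second after the job is handed in, with the robot touching nothing.
Of slab, round_a, round_b, round_c, square only 4 to 5 are there at a start; the rules pass over those that are not, and their reading is None.
At some moment in a run one of slab, round_a, round_b, round_c, square, lid may be knocked a few centimetres aside while the robot is not near it.
It also fails if it takes over 210 s, if anything falls off the work surface, if the arm or the gripper's body presses on something with over 40 N, if the wrist force passes 120 N, or if a joint passes its speed limit or range.

## Working session

There is one attempt and no reset: what is moved stays moved. The work goes in short steps, Python scripts to look and compute and a shell command to move; the robot and the scene stay as the last step left them, time stands still between calls to the robot, and variables do not carry over. Pictures are saved under pics/ and viewed, at most 14 in all, crops included, and the job is handed in when it is done.

```bash
mkdir -p pics
python3 - <<'E'
from cell import manip
import cv2
for n in ["top","scene"]:
    p=manip.camera_params(n); print(n,p)
    cv2.imwrite(f"pics/{n}0.png",cv2.cvtColor(manip.camera(n),cv2.COLOR_RGB2BGR))
print(manip.camera_params("wrist")); print(manip.read_state(), manip.tip_reach)
E
```

```text
top {'fovy': 43.6210126668995, 'cx': 277.39844291745266, 'cy': 209.60169980408128, 'origin': array([ 187.13058277,  -17.8063736 , 1770.13177343]), 'attitude': array([-2.94673536,  0.00720119, -1.55252553])}
scene {'fovy': 43.53070305664168, 'cx': 284.2151437544651, 'cy': 205.86434216698572, 'origin': array([1471.57773365, -947.6022924 , 1048.31522589]), 'attitude': array([-2.21033311,  0.0242617 ,  0.76495221])}
{'fovy': 61.276992248706954, 'cx': 281.69676168487877, 'cy': 208.7997436241241, 'origin': array([160.97509718, 531.51332579, 383.47312032]), 'attitude': array([2.89588385e+00, 2.89660734e-04, 1.14762952e+00])}
{'clock': 0.1, 'joints': array([ 1.08140145e+00,  3.00414483e-01,  1.52147288e+00,  3.08562299e-05,
        1.32070274e+00, -6.65810659e-02]), 'qd': array([-0.00141421, -0.00174043, -0.00222888,  0.00036332, -0.00152969,
        0.00228339]), 'effort': array([-1.16041218e-03, -5.32639503e+01, -3.53289735e+01,  7.08821020e-02,
        2.34361592e-02, -5.37513790e-05]), 'eef_pos': array([225.57095654, 501.39249266, 218.96314989]), 'eef_rot': array([-3.14059940e+00, -9.61850553e-05,  2.71877114e+00]), 'wrist_force': array([ 0.05969976, -0.75650169, -0.05373491]), 'moment': array([-1.67747830e-02, -8.82962476e-05, -2.11732874e-02]), 'finger_force': 0.0, 'finger_gap': 94.09253479279097} 14.0
```

View pics/top0.png

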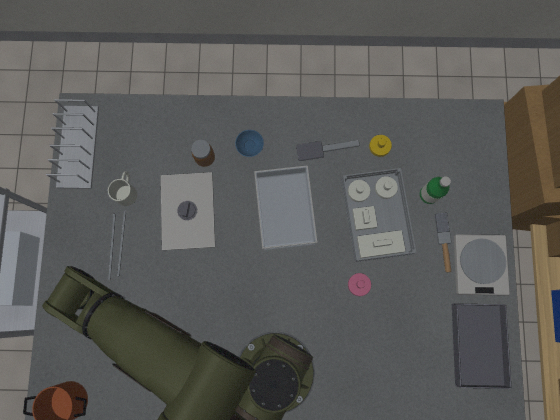

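View pics/scene0.png

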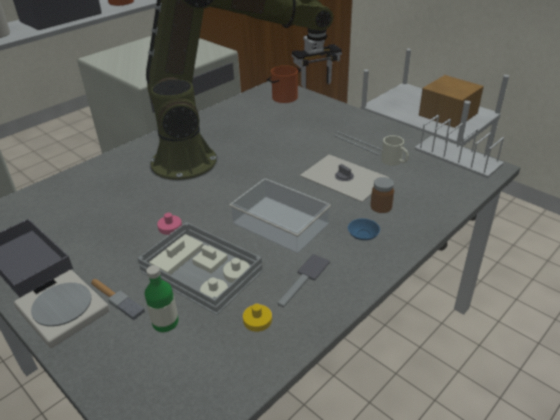

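```bash
cat > h.py <<'E'
import numpy as np, cv2
from scipy.spatial.transform import Rotation as Ro
from cell import manip
def cam(n):
    p=manip.camera_params(n); f=210/np.tan(np.radians(p["fovy"]/2))
    return f,p["cx"],p["cy"],np.array(p["origin"]),Ro.from_euler("xyz",p["attitude"]).as_matrix()
def back(c,uv,z):
    f,cx,cy,o,R=c; d=R@np.array([(uv[0]-cx)/f,(uv[1]-cy)/f,1]); return o+d*(z-o[2])/d[2]
def proj(c,P):
    f,cx,cy,o,R=c; q=R.T@(np.array(P,float)-o); return np.array([f*q[0]/q[2]+cx,f*q[1]/q[2]+cy])
def shot(n,name,box=None,k=1):
    c=cam(n); im=cv2.cvtColor(manip.camera(n),cv2.COLOR_RGB2BGR); cv2.imwrite(f"pics/{name}_raw.png",im)
    if box: im=im[box[1]:box[3],box[0]:box[2]]
    cv2.imwrite(f"pics/{name}.png",cv2.resize(im,None,fx=k,fy=k,interpolation=cv2.INTER_CUBIC)); return c
def go(xyz,yaw):
    s=manip.read_state(); r=Ro.from_euler("xyz",s["eef_rot"]); d=r.inv().apply(np.array(xyz)-s["eef_pos"])/10
    y=s["eef_rot"][2]; t=(y-yaw+np.pi/2)%np.pi-np.pi/2
    print("shift cm",d.round(2),"turn units",round(np.degrees(t)/5,2),"j6",s["joints"][5].round(2))
E
python3 - <<'E'
from h import *
im=cv2.imread("pics/top0.png")[150:270,150:430]
cv2.imwrite("pics/topc.png",cv2.resize(im,None,fx=2.85,fy=2.85,interpolation=cv2.INTER_CUBIC))
c=cam("top")
for n,uv,z in [("box",(285.5,207),80),("basket",(379,214.5),55),("lid",(187.5,211),20),("slab",(381,243),22),("sq",(365,217),22),("ra",(359,190),22),("rb",(387,187),22)]: print(n,back(c,uv,z).round(0))
E
```

```text
box [530. -26.  80.]
basket [ 514. -337.   55.]
lid [522. 307.  20.]
slab [ 424. -348.   22.]
sq [ 511. -296.   22.]
ra [ 605. -276.   22.]
rb [ 617. -372.   22.]
```

View pics/topc.png

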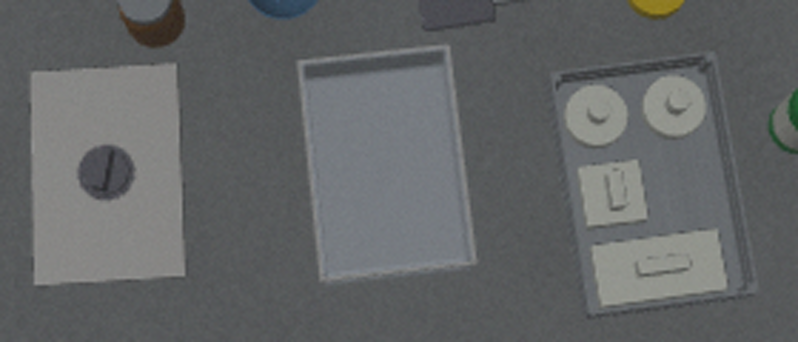

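Run:
```python
from h import *
go((530,-90,250),1.65)
go((500,-410,250),1.65)
```

```text
shift cm [-52.03 -41.44  -3.07] turn units 12.25 j6 -0.07
shift cm [-62.42 -71.86  -3.04] turn units 12.25 j6 -0.07
```

```bash
python3 -m creep '[[1,[-52,-41.4,-3],12.2],[1,[-52,-41.4,-3],12.2],[1,[-52,-41.4,-3],12.2],[1,[-52,-41.4,-3],12.2],[1,[-52,-41.4,-3],12.2],[1,[-52,-41.4,-3],12.2],[1,[-52,-41.4,-3],12.2],[1,[-52,-41.4,-3],12.2],[1,[-52,-41.4,-3],12.2],[1,[-52,-41.4,-3],12.2],[1,[-52,-41.4,-3],12.2],[1,[-52,-41.4,-3],12.2]]'
python3 -m creep '[[1,[0,0,0],0],[1,[0,0,0],0],[1,[0,0,0],0],[1,[0,0,0],0]]'
python3 - <<'E'
from h import *
shot("wrist","w_box",None,1.4)
go((530,-90,250),1.65)
go((500,-410,250),1.65)
E
```

```text
clock: 1.3
eef_pos: [500.6, -33.4, 246.5]
eef_rot: [-3.142, -0.0, 1.654]
wrist_force: [-0.3, 0.8, 0.4]
finger_gap: 93.7
finger_force: 0.0
clock: 1.7
eef_pos: [499.8, -30.2, 246.6]
eef_rot: [3.141, -0.0, 1.656]
wrist_force: [0.0, -0.4, 0.7]
finger_gap: 94.4
finger_force: 0.0
shift cm [-6.21  2.5  -0.33] turn units 0.07 j6 -0.22
shift cm [-37.84  -3.21  -0.33] turn units 0.07 j6 -0.22
```

View pics/w_box.png

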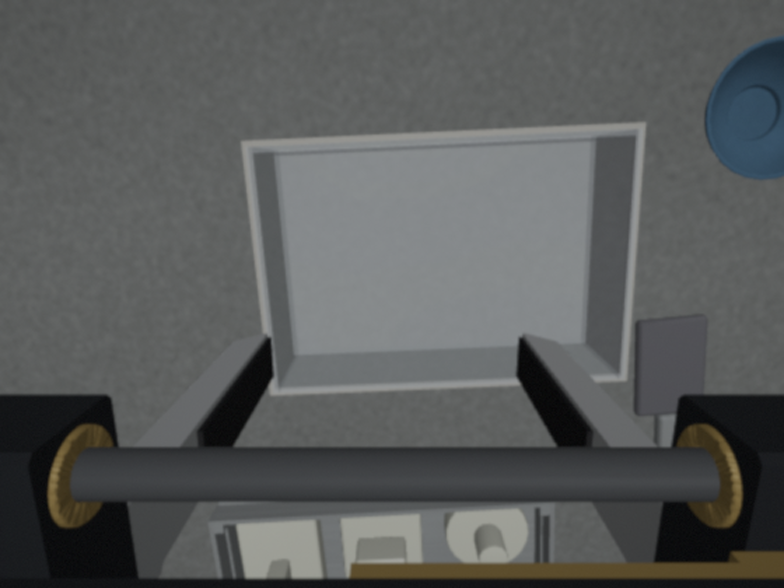

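```bash
python3 -m creep '[[1,[-37.8,-3.2,0],0],[1,[-37.8,-3.2,0],0],[1,[-37.8,-3.2,0],0],[1,[-37.8,-3.2,0],0],[1,[-37.8,-3.2,0],0],[1,[-37.8,-3.2,0],0],[1,[-37.8,-3.2,0],0],[1,[-37.8,-3.2,0],0],[1,[-37.8,-3.2,0],0],[1,[-37.8,-3.2,0],0],[1,[-37.8,-3.2,0],0],[1,[-37.8,-3.2,0],0]]'
cat >> h.py <<'E'
def rect(c,pts,z,L,W,k=1.4):
    P=np.array([back(c,np.array(p)/k,z)[:2] for p in pts]) # order: corners around, first edge long
    e=np.linalg.norm(P-np.roll(P,-1,0),axis=1); v=P[1]-P[0]+P[2]-P[3]; ce=P.mean(0)
    print("centre",ce.round(1),"edges",e.round(1),"yaw",np.arctan2(v[1],v[0]).round(4)); return ce
E
python3 - <<'E'
from h import *
shot("wrist","w_bask",None,1.4)
# box: params of earlier shot: rebuild from relative pose
s=manip.read_state(); c=cam("wrist"); T=Ro.from_euler("xyz",s["eef_rot"]).as_matrix()
ro=T.T@(c[3]-s["eef_pos"]); RR=T.T@c[4]; print("cam in tool",ro.round(1))
T0=Ro.from_euler("xyz",[3.141,0,1.656]).as_matrix(); p0=np.array([499.8,-30.2,246.6])
cb=(c[0],c[1],c[2],p0+T0@ro,T0@RR)
rect(cb,[(242,141),(645,123),(628,381),(272,394)],80,254,172)
print(s["eef_pos"],s["eef_rot"])
E
```

```text
clock: 2.95
eef_pos: [500.2, -409.4, 247.0]
eef_rot: [3.141, 0.0, 1.656]
wrist_force: [0.7, -0.4, 0.3]
finger_gap: 94.0
finger_force: 0.0
cam in tool [  71.5   -0.4 -164.5]
centre [534.2 -21.5] edges [256.4 176.7 257.1 175.8] yaw 0.1257
[ 500.14215746 -409.5712551   247.01802294] [3.14118123e+00 4.10379667e-04 1.65557542e+00]
```

View pics/w_bask.png

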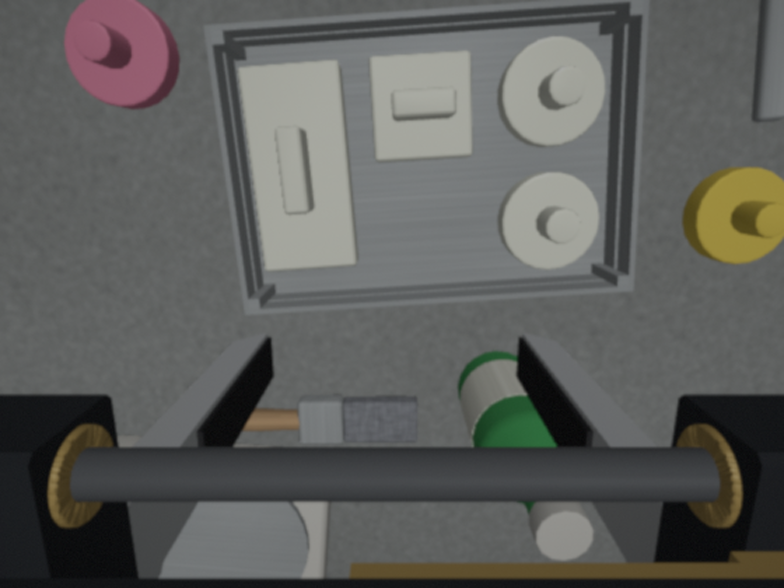

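Run:
```python
from h import *
c=cam("wrist"); t=cam("top")
k=lambda L:[(x/2.85+150,y/2.85+150) for x,y in L]
rect(t,k([(322,281),(298,61),(450,46),(475,264)]),80,0,0,1)
print("slab");rect(c,[(264,269),(240,66),(340,60),(357,263)],26,152,74)
print("slab bar");rect(c,[(288,213),(277,127),(299,126),(311,212)],56,60,18)
print("sq");rect(c,[(376,159),(472,154),(469,51),(370,57)],26,74,74)
print("sq bar");rect(c,[(394,118),(456,116),(454,88),(392,90)],45,44,18)
for n,a,b in [("r1",(553,90),(572,85)),("r2",(549,220),(563,225))]: print(n,back(c,np.array(a)/1.4,26).round(1),back(c,np.array(b)/1.4,56).round(1))
print("pink/yellow",back(c,np.array((95,40))/1.4,52).round(0))
```

```text
centre [530.8 -25.9] edges [260.1 178.7 258.2 175. ] yaw 0.1245
slab
centre [ 423.6 -345.3] edges [148.8  72.  148.1  73.8] yaw 1.7133
slab bar
centre [ 424.4 -345.8] edges [58.3 15.  58.3 16.4] yaw 1.7435
sq
centre [ 510.2 -293.1] edges [72.  71.  70.8 70.6] yaw 0.1375
sq bar
centre [ 510.7 -293. ] edges [43.4 18.4 42.8 18.4] yaw 0.1149
r1 [ 604.1 -273.8   26. ] [ 607.7 -274.7   56. ]
r2 [ 616.2 -367.1   26. ] [ 617.2 -367.5   56. ]
pink/yellow [ 289. -273.   52.]
```

```bash
cat >> h.py <<'E'
def blobs(c,name,z=26,thr=150,amin=800):
    im=cv2.imread(f"pics/{name}_raw.png"); m=((im.min(2)>thr)).astype(np.uint8)
    n,l,s,ce=cv2.connectedComponentsWithStats(m)
    for i in range(1,n):
        if s[i,4]>amin:
            cn=cv2.findContours((l==i).astype(np.uint8),0,2)[0][0]; (u,v),(w,h),a=cv2.minAreaRect(cn)
            print("blob px",ce[i].round(0),"area",s[i,4],"xy",back(c,(u,v),z)[:2].round(1),"wh",round(w),round(h),"ang",round(a,1))
E
python3 - <<'E'
from h import *
c=cam("wrist"); im=cv2.imread("pics/w_bask_raw.png"); print([im[int(y/1.4),int(x/1.4)] for x,y in [(300,100),(420,70),(540,60),(420,200),(500,285)]])
blobs(c,"w_bask")
go((424,-345.5,120),1.715)
E
```

```text
[array([158, 166, 165], dtype=uint8), array([159, 167, 166], dtype=uint8), array([157, 165, 163], dtype=uint8), array([126, 125, 122], dtype=uint8), array([98, 97, 94], dtype=uint8)]
blob px [395.  63.] area 3731 xy [ 604.3 -273.3] wh 69 74 ang 45.0
blob px [301.  74.] area 4452 xy [ 510.4 -291.7] wh 72 69 ang 86.6
blob px [213. 116.] area 8763 xy [ 420.6 -342.3] wh 145 68 ang 84.8
blob px [393. 157.] area 3179 xy [ 617.7 -366.8] wh 66 65 ang 90.0
shift cm [ 7.03 -7.05 12.7 ] turn units -0.68 j6 -0.83
```

```bash
python3 -m creep '[[0.06,[7,-7,4],-0.7],[0.06,[7,-7,8],-0.7],[0.06,[7,-7,12],-0.7],[0.06,[7,-7,12],-0.7],[0.06,[7,-7,15],-0.7],[0.06,[7,-7,18],-0.7],[0.06,[7,-7,20.4],-0.7],[0.06,[7,-7,20.4],-0.7],[0.06,[7,-7,20.4],-0.7]]' 40
python3 -m creep '[[-1,[0,0,0],0],[-1,[0,0,0],0],[-1,[0,0,0],0],[-1,[0,0,0],0],[-1,[0,0,0],0],[-1,[0,0,0],0],[-1,[0,0,0],0]]' 40
```

```text
clock: 3.9
eef_pos: [424.4, -346.3, 42.6]
eef_rot: [3.142, 0.0, 1.716]
wrist_force: [-0.9, -0.1, 0.5]
finger_gap: 50.0
finger_force: 0.0
clock: 4.6
eef_pos: [423.9, -346.8, 42.6]
eef_rot: [-3.141, -0.0, 1.715]
wrist_force: [-5.5, 0.1, 4.9]
finger_gap: 17.8
finger_force: 40.0
```

```bash
python3 -m creep '[[-1,[0,0,-1],0],[-1,[0,0,-3],0],[-1,[0,0,-6],0],[-1,[0,0,-9],0],[-1,[0,0,-12],0],[-1,[0,0,-12],0],[-1,[0,0,-12],0]]'
python3 - <<'E'
from h import *
B=np.array([533,-22.5]); y=0.125; R=np.array([[np.cos(y),-np.sin(y)],[np.sin(y),np.cos(y)]])
for n,p in [("slab",(-41,41)),("sq",(82,41)),("r1",(82,-41)),("r2",(-41,-41))]: print(n,(B+R@p).round(1))
p=B+R@(-41,41); go((*p,160),y)
E
```

```text
clock: 5.3
eef_pos: [424.0, -346.4, 161.8]
eef_rot: [-3.142, -0.0, 1.715]
wrist_force: [-0.2, 0.5, -6.7]
finger_gap: 17.6
finger_force: 40.0
slab [487.2  13.1]
sq [609.2  28.4]
r1 [619.5 -53. ]
r2 [497.4 -68.3]
shift cm [34.67 11.43  0.19] turn units -17.78 j6 -0.9
```

```bash
python3 -m creep '[[-1,[4,1.3,0],-1.7],[-1,[8,2.6,0],-3.4],[-1,[12,4,0],-5.1],[-1,[16,5.3,0],-6.8],[-1,[20,6.6,0],-8.5],[-1,[24,8,0],-10.2],[-1,[28,9.3,0],-11.9],[-1,[32,10.6,0],-13.6],[-1,[34.7,11.4,0],-15.3],[-1,[34.7,11.4,0],-16.8],[-1,[34.7,11.4,0],-17.8],[-1,[34.7,11.4,0],-17.8]]'
python3 -m creep '[[-1,[0,0,0],0],[-1,[0,0,0],0],[-1,[0,0,0],0],[-1,[0,0,0],0]]'
python3 - <<'E'
from h import *
go((487.2,13.1,60),0.125); shot("wrist","w_s1",None,1.4)
E
```

```text
clock: 6.5
eef_pos: [486.2, 13.4, 160.6]
eef_rot: [3.141, -0.003, -3.013]
wrist_force: [0.3, 0.5, -6.0]
finger_gap: 17.5
finger_force: 40.0
clock: 6.9
eef_pos: [486.9, 12.9, 162.4]
eef_rot: [3.142, -0.0, -3.016]
wrist_force: [-0.2, -0.0, -6.0]
finger_gap: 17.8
finger_force: 40.0
shift cm [-3.000e-02  1.000e-02  1.024e+01] turn units 0.01 j6 -1.75
```

View pics/w_s1.png

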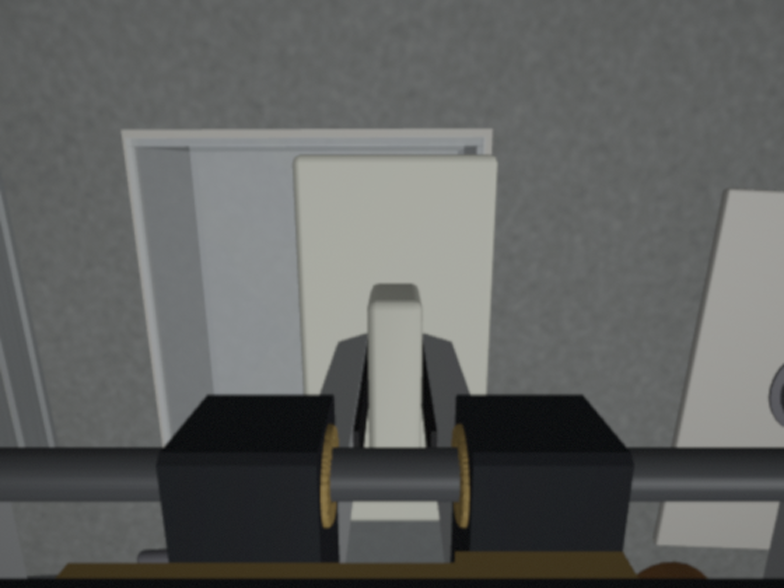

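Run:
```python
from h import *
c=cam("wrist"); k=1.4
B=np.array([533,-22.5]); y=0.125; R=np.array([[np.cos(y),-np.sin(y)],[np.sin(y),np.cos(y)]])
for n,p,z in [("box R",(492,129),80),("box L",(123,131),80),("slab R",(497,158),146),("slab L",(295,158),146)]:
    q=back(c,np.array(p)/k,z)[:2]; print(n,q.round(1),(R.T@(q-B)).round(1))
```

```text
box R [393.2  49.1] [-129.8   88.4]
box L [ 416.1 -124.4] [-128.7  -86.5]
slab R [408.8  40.8] [-115.3   78.3]
slab L [417.8 -29.8] [-115.2    7.2]
```

```bash
python3 -m creep '[[-1,[0,0.1,3],0],[-1,[0,0.1,6],0],[-1,[0,0.1,9],0],[-1,[0,0.1,10.5],0],[-1,[0,0.1,11.2],0],[-1,[0,0.1,11.5],0],[-1,[0,0.1,11.7],0],[-1,[0,0.1,11.8],0],[-1,[0,0.1,11.9],0],[-1,[0,0.1,11.95],0],[-1,[0,0.1,11.95],0]]'
```

```text
clock: 8.05
eef_pos: [487.0, 14.1, 43.2]
eef_rot: [-3.142, 0.0, -3.015]
wrist_force: [-0.8, -0.3, -6.1]
finger_gap: 17.8
finger_force: 40.0
```

```bash
python3 -m creep '[[-1,[0,-0.2,0],0],[-1,[0,-0.2,0.03],0],[-1,[0,-0.2,0.06],0],[-1,[0,-0.2,0.09],0],[-1,[0,-0.2,0.12],0]]'
```

```text
clock: 8.55
eef_pos: [487.3, 11.9, 42.6]
eef_rot: [-3.141, 0.0, -3.015]
wrist_force: [-6.5, -1.8, 11.9]
finger_gap: 17.7
finger_force: 40.0
```

Contact (force reversed sign). Release, open modestly, rise.

```bash
python3 -m creep '[[-0.1,[0,0,0],0],[-0.1,[0,0,0],0],[-0.1,[0,0,0],0],[-0.1,[0,0,-1],0],[-0.1,[0,0,-4],0],[-0.1,[0,0,-8],0],[-0.1,[0,0,-12],0],[-0.1,[0,0,-16],0],[-0.1,[0,0,-20],0],[-0.1,[0,0,-20],0]]'
python3 - <<'E'
from h import *
c=shot("wrist","w_s2"); blobs(c,"w_s2",26); go((500,-400,250),0.125)
E
```

```text
clock: 9.55
eef_pos: [488.6, 12.1, 247.7]
eef_rot: [-3.14, 0.009, -3.015]
wrist_force: [1.1, -0.4, -0.8]
finger_gap: 42.6
finger_force: 0.0
blob px [231. 146.] area 1941 xy [499.8 -35.9] wh 183 195 ang 90.0
blob px [283. 179.] area 8493 xy [484.4  14.6] wh 67 133 ang 0.0
blob px [507. 216.] area 14292 xy [501.8 268.1] wh 187 112 ang 90.0
blob px [ 18. 169.] area 1538 xy [ 506.8 -274.7] wh 63 36 ang 90.0
blob px [ 25. 250.] area 1968 xy [ 603.1 -271.8] wh 58 51 ang 90.0
shift cm [  4.01 -41.03  -0.53] turn units 0.02 j6 -1.75
```

```bash
python3 -m creep '[[0.06,[-2,-30.5,0],0],[0.06,[-2,-30.5,0],0],[0.06,[-2,-30.5,0],0],[0.06,[-2,-30.5,0],0],[0.06,[-2,-30.5,0],0],[0.06,[-2,-30.5,0],0],[0.06,[-2,-30.5,0],0],[0.06,[-2,-30.5,0],0],[0.06,[-2,-30.5,0],0],[0.06,[-2,-30.5,0],0]]'
python3 - <<'E'
from h import *
c=shot("wrist","w_q1"); blobs(c,"w_q1",26); go((510.5,-293,120),0.135)
E
```

```text
clock: 10.6
eef_pos: [545.6, -286.5, 241.9]
eef_rot: [3.141, -0.0, -3.013]
wrist_force: [0.9, -0.2, 0.3]
finger_gap: 49.8
finger_force: 0.0
blob px [486. 138.] area 1013 xy [491.9 -83.6] wh 73 228 ang 27.8
blob px [493. 170.] area 5744 xy [517.1 -54.9] wh 49 192 ang 7.2
blob px [544. 176.] area 3731 xy [487.8 -13.3] wh 138 39 ang 90.0
blob px [279. 152.] area 4338 xy [ 509.3 -293.2] wh 67 67 ang 90.0
blob px [196. 234.] area 2176 xy [ 610.8 -372.5] wh 51 62 ang 54.1
blob px [285. 238.] area 2966 xy [ 603.7 -274.1] wh 62 63 ang 45.0
shift cm [ 3.57 -0.18 12.21] turn units -0.07 j6 -2.24
```

```bash
python3 -m creep '[[0.06,[3.6,-0.2,4],0],[0.06,[3.6,-0.2,8],0],[0.06,[3.6,-0.2,12],0],[0.06,[3.6,-0.2,15],0],[0.06,[3.6,-0.2,18],0],[0.06,[3.6,-0.2,19.9],0],[0.06,[3.6,-0.2,19.9],0],[0.06,[3.6,-0.2,19.9],0]]' 40
python3 -m creep '[[-1,[0,0,0],0],[-1,[0,0,0],0],[-1,[0,0,0],0],[-1,[0,0,0],0],[-1,[0,0,0],0],[-1,[0,0,0],0],[-1,[0,0,0],0]]' 40
python3 -m creep '[[-1,[0,0,-1],0],[-1,[0,0,-3],0],[-1,[0,0,-6],0],[-1,[0,0,-9],0],[-1,[0,0,-12],0],[-1,[0,0,-12],0],[-1,[0,0,-12],0]]'
python3 - <<'E'
from h import *
go((608.5,28.5,160),0.125)
E
```

```text
clock: 11.45
eef_pos: [510.3, -293.7, 43.0]
eef_rot: [-3.142, 0.0, -3.014]
wrist_force: [-0.2, 0.3, 0.2]
finger_gap: 49.9
finger_force: 0.0
clock: 12.15
eef_pos: [510.1, -294.5, 42.9]
eef_rot: [-3.142, 0.0, -3.015]
wrist_force: [-1.2, 0.2, 2.8]
finger_gap: 17.7
finger_force: 40.0
clock: 12.85
eef_pos: [509.9, -294.4, 162.4]
eef_rot: [3.142, -0.0, -3.015]
wrist_force: [-1.3, 0.8, -4.3]
finger_gap: 17.8
finger_force: 40.0
shift cm [-13.87  30.78   0.24] turn units 0.02 j6 -2.28
```

```bash
python3 -m creep '[[-1,[-13.9,30.7,0],0],[-1,[-13.9,30.7,0],0],[-1,[-13.9,30.7,0],0],[-1,[-13.9,30.7,0],0],[-1,[-13.9,30.7,0],0],[-1,[-13.9,30.7,0],0],[-1,[-13.9,30.7,0],0],[-1,[-13.9,30.7,0],0],[-1,[-13.9,30.7,0],0],[-1,[-13.9,30.7,0],0],[-1,[-13.9,30.7,0],0],[-1,[-13.9,30.7,0],0]]'
python3 - <<'E'
from h import *
go((609,27.5,42.7),0.125)
E
```

```text
clock: 14.05
eef_pos: [609.0, 26.7, 162.7]
eef_rot: [-3.142, -0.0, -3.016]
wrist_force: [-0.0, -0.1, -3.4]
finger_gap: 17.8
finger_force: 40.0
shift cm [-0.02  0.08 12.  ] turn units 0.01 j6 -1.71
```

```bash
python3 -m creep '[[-1,[0,0,3],0],[-1,[0,0,6],0],[-1,[0,0,9],0],[-1,[0,0,10.5],0],[-1,[0,0,11.2],0],[-1,[0,0,11.5],0],[-1,[0,0,11.7],0],[-1,[0,0,11.8],0],[-1,[0,0,11.9],0],[-1,[0,0,11.95],0],[-1,[0,0,11.95],0]]'
```

```text
clock: 15.15
eef_pos: [609.2, 27.6, 43.5]
eef_rot: [-3.142, 0.0, -3.015]
wrist_force: [-0.8, 0.0, -2.9]
finger_gap: 17.4
finger_force: 40.0
```

```bash
python3 -m creep '[[-1,[0,0,0.03],0],[-1,[0,0,0.06],0],[-1,[0,0,0.09],0],[-1,[0,0,0.09],0]]'
```

```text
clock: 15.55
eef_pos: [609.2, 27.7, 42.9]
eef_rot: [-3.142, 0.0, -3.015]
wrist_force: [-4.9, -1.0, 5.8]
finger_gap: 17.3
finger_force: 40.0
```

```bash
python3 -m creep '[[-0.1,[0,0,0],0],[-0.1,[0,0,0],0],[-0.1,[0,0,0],0],[-0.1,[0,0,-1],0],[-0.1,[0,0,-4],0],[-0.1,[0,0,-8],0],[-0.1,[0,0,-12],0],[-0.1,[0,0,-16],0],[-0.1,[0,0,-20],0],[-0.1,[0,0,-20],0]]'
python3 - <<'E'
from h import *
go((604.5,-274,245),0.125)
E
```

```text
clock: 16.55
eef_pos: [610.6, 27.7, 249.3]
eef_rot: [-3.14, 0.01, -3.015]
wrist_force: [0.5, 0.4, 0.1]
finger_gap: 42.1
finger_force: 0.0
shift cm [  4.43 -29.85   0.43] turn units 0.02 j6 -1.71
```

```bash
python3 -m creep '[[0.06,[4.3,-29.9,0],0],[0.06,[4.3,-29.9,0],0],[0.06,[4.3,-29.9,0],0],[0.06,[4.3,-29.9,0],0],[0.06,[4.3,-29.9,0],0],[0.06,[4.3,-29.9,0],0],[0.06,[4.3,-29.9,0],0],[0.06,[4.3,-29.9,0],0],[0.06,[4.3,-29.9,0],0],[0.06,[4.3,-29.9,0],0]]'
python3 - <<'E'
from h import *
c=shot("wrist","w_r1"); blobs(c,"w_r1",26); go((604,-274,42.9),0.125)
E
```

```text
clock: 17.55
eef_pos: [604.7, -272.9, 242.7]
eef_rot: [-3.142, 0.0, -3.013]
wrist_force: [0.3, 0.1, 0.3]
finger_gap: 49.4
finger_force: 0.0
blob px [464. 144.] area 879 xy [531.3 -86.5] wh 4 280 ang 7.0
blob px [507. 150.] area 11495 xy [527.9 -30.5] wh 95 230 ang 7.1
blob px [279. 186.] area 3438 xy [ 604.3 -274. ] wh 66 67 ang 90.0
blob px [193. 187.] area 3392 xy [ 616.9 -367.5] wh 69 64 ang 45.0
blob px [532. 223.] area 1853 xy [609.4  15.3] wh 60 48 ang 90.0
shift cm [ 0.09 -0.09 19.98] turn units 0.04 j6 -2.18
```

```bash
python3 -m creep '[[0.06,[0.1,-0.1,4],0],[0.06,[0.1,-0.1,8],0],[0.06,[0.1,-0.1,12],0],[0.06,[0.1,-0.1,15],0],[0.06,[0.1,-0.1,18],0],[0.06,[0.1,-0.1,20],0],[0.06,[0.1,-0.1,20],0],[0.06,[0.1,-0.1,20],0]]' 40
python3 -m creep '[[-1,[0,0,0],0],[-1,[0,0,0],0],[-1,[0,0,0],0],[-1,[0,0,0],0],[-1,[0,0,0],0],[-1,[0,0,0],0],[-1,[0,0,0],0]]' 40
python3 -m creep '[[-1,[0,0,-1],0],[-1,[0,0,-3],0],[-1,[0,0,-6],0],[-1,[0,0,-9],0],[-1,[0,0,-12],0],[-1,[0,0,-12],0],[-1,[0,0,-12],0]]'
python3 - <<'E'
from h import *
go((619,-53,162),0.125)
E
```

```text
clock: 18.4
eef_pos: [603.8, -274.6, 42.6]
eef_rot: [-3.141, 0.0, -3.013]
wrist_force: [-0.5, -0.3, -0.8]
finger_gap: 50.0
finger_force: 0.0
clock: 19.1
eef_pos: [603.5, -275.5, 42.6]
eef_rot: [-3.142, 0.0, -3.015]
wrist_force: [-0.1, 1.3, 2.8]
finger_gap: 25.4
finger_force: 40.0
clock: 19.8
eef_pos: [603.3, -275.5, 162.3]
eef_rot: [-3.141, 0.0, -3.015]
wrist_force: [-1.3, -0.2, -3.2]
finger_gap: 25.2
finger_force: 40.0
shift cm [-4.370e+00  2.187e+01  2.000e-02] turn units 0.02 j6 -2.18
```

```bash
python3 -m creep '[[-1,[-4.2,21.9,0],0],[-1,[-4.2,21.9,0],0],[-1,[-4.2,21.9,0],0],[-1,[-4.2,21.9,0],0],[-1,[-4.2,21.9,0],0],[-1,[-4.2,21.9,0],0],[-1,[-4.2,21.9,0],0],[-1,[-4.2,21.9,0],0],[-1,[-4.2,21.9,0],0],[-1,[-4.2,21.9,0],0]]'
python3 - <<'E'
from h import *
go((617.5,-53,42.5),0.125); shot("wrist","w_r1b",None,1.4)
E
```

```text
clock: 20.8
eef_pos: [617.3, -53.9, 162.2]
eef_rot: [3.142, -0.0, -3.016]
wrist_force: [0.0, 0.1, -1.8]
finger_gap: 25.2
finger_force: 40.0
shift cm [-0.04  0.08 11.97] turn units 0.01 j6 -1.84
```

View pics/w_r1b.png

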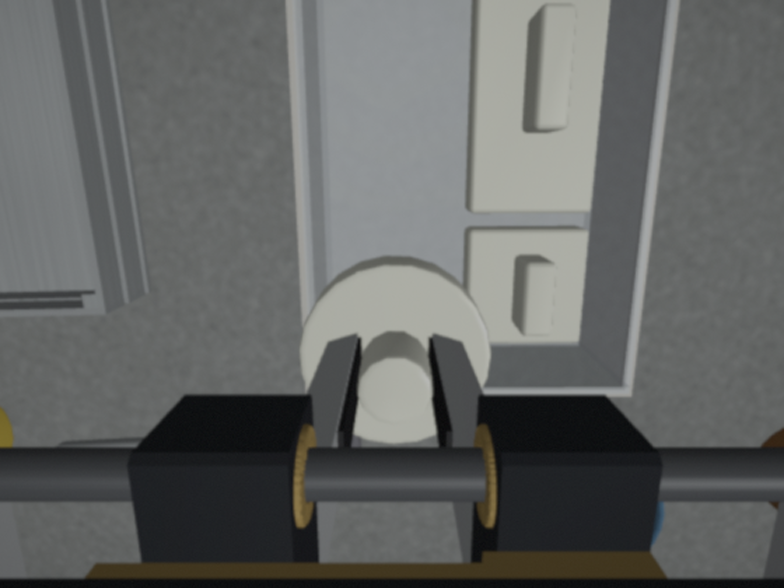

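Run:
```python
from h import *
c=cam("wrist"); y=.125; R=np.array([[np.cos(y),-np.sin(y)],[np.sin(y),np.cos(y)]]); T=manip.read_state()["eef_pos"][:2]
for n,p,z in [("floorL",(325,260),4),("sqL",(466,260),26),("sqfar",(525,343),26),("rimL",(287,20),80),("rimR",(677,20),80),("rimfar",(631,392),80),("floorfar",(500,345),4)]:
    print(n,(R.T@(back(c,np.array(p)/1.4,z)[:2]-T)).round(1))
```

```text
floorL [-11.6 -44.4]
sqL [-15.7  45.4]
sqfar [38.3 85.1]
rimL [-135.2  -47.2]
rimR [-135.3  128.6]
rimfar [ 46.7 129.1]
floorfar [47.7 74.1]
```

```bash
python3 -m creep '[[-1,[0,0,3],0],[-1,[0,0,6],0],[-1,[0,0,9],0],[-1,[0,0,10.5],0],[-1,[0,0,11.2],0],[-1,[0,0,11.5],0],[-1,[0,0,11.7],0],[-1,[0,0,11.8],0],[-1,[0,0,11.9],0],[-1,[0,0,11.95],0],[-1,[0,0,11.98],0],[-1,[0,0,12],0]]'
python3 -m creep '[[-1,[0,0,0],0],[-1,[0,0,0.02],0],[-1,[0,0,0.04],0]]'
```

```text
clock: 22.05
eef_pos: [617.5, -53.0, 42.6]
eef_rot: [-3.142, 0.0, -3.015]
wrist_force: [-0.9, -0.3, 0.7]
finger_gap: 25.1
finger_force: 40.0
clock: 22.35
eef_pos: [617.5, -52.9, 42.6]
eef_rot: [-3.142, 0.0, -3.015]
wrist_force: [-4.4, 0.7, 6.7]
finger_gap: 25.4
finger_force: 40.0
```

```bash
python3 -m creep '[[-0.02,[0,0,0],0],[-0.02,[0,0,0],0],[-0.02,[0,0,0],0],[-0.02,[0,0,-1],0],[-0.02,[0,0,-4],0],[-0.02,[0,0,-8],0],[-0.02,[0,0,-12],0],[-0.02,[0,0,-16],0],[-0.02,[0,0,-20],0],[-0.02,[0,0,-20],0]]'
python3 - <<'E'
from h import *
go((617,-367,245),0.125)
E
```

```text
clock: 23.35
eef_pos: [618.8, -53.1, 249.0]
eef_rot: [-3.139, 0.009, -3.015]
wrist_force: [1.5, -0.1, -1.2]
finger_gap: 46.0
finger_force: 0.0
shift cm [  4.16 -31.11   0.44] turn units 0.02 j6 -1.84
```

```bash
python3 -m creep '[[0.06,[4.2,-26,0],0],[0.06,[4.2,-26,0],0],[0.06,[4.2,-26,0],0],[0.06,[4.2,-26,0],0],[0.06,[4.2,-26,0],0],[0.06,[4.2,-26,0],0],[0.06,[4.2,-26,0],0],[0.06,[4.2,-26,0],0],[0.06,[4.2,-26,0],0],[0.06,[4.2,-26,0],0],[0.06,[4.2,-26,0],0]]'
python3 - <<'E'
from h import *
t=cam("top")
print("bottle cap",back(t,(446,182),190),"shoulder",back(t,(437,187),130))
T0=Ro.from_euler("xyz",[3.14118,0,1.65557]).as_matrix(); s=manip.read_state(); c=cam("wrist"); T=Ro.from_euler("xyz",s["eef_rot"]).as_matrix()
ro=T.T@(c[3]-s["eef_pos"]); RR=T.T@c[4]; cb=(c[0],c[1],c[2],np.array([500.1,-409.6,247])+T0@ro,T0@RR)
print("w cap",back(cb,np.array((565,533))/1.4,190),"base top edge",back(cb,np.array((495,352))/1.4,0))
c=shot("wrist","w_r2"); blobs(c,"w_r2",26); go((617,-367.5,42.6),0.125)
E
```

```text
clock: 24.45
eef_pos: [609.0, -315.1, 242.3]
eef_rot: [-3.141, 0.0, -3.013]
wrist_force: [-0.1, 0.2, -0.7]
finger_gap: 49.5
finger_force: 0.0
bottle cap [ 594.56245616 -520.75929866  190.        ] shoulder [ 593.03515856 -510.3522465   130.        ]
w cap [ 600.22879528 -516.57873767  190.        ] base top edge [ 597.33050774 -488.63065097    0.        ]
blob px [513. 177.] area 1236 xy [530.8 -65.6] wh 282 71 ang 90.0
blob px [532. 157.] area 6602 xy [531.6 -47.3] wh 50 226 ang 9.0
blob px [232. 188.] area 3468 xy [ 617.3 -367.4] wh 66 68 ang 90.0
shift cm [-0.13 -5.27 19.97] turn units 0.03 j6 -2.23
```

```bash
python3 -m creep '[[0.06,[-0.1,-5.2,0],0],[0.06,[-0.1,-5.2,4],0],[0.06,[-0.1,-5.2,8],0],[0.06,[-0.1,-5.2,12],0],[0.06,[-0.1,-5.2,15],0],[0.06,[-0.1,-5.2,18],0],[0.06,[-0.1,-5.2,20],0],[0.06,[-0.1,-5.2,20],0],[0.06,[-0.1,-5.2,20],0]]' 40
python3 -m creep '[[-1,[0,0,0],0],[-1,[0,0,0],0],[-1,[0,0,0],0],[-1,[0,0,0],0],[-1,[0,0,0],0],[-1,[0,0,0],0],[-1,[0,0,0],0]]' 40
python3 -m creep '[[-1,[0,0,-1],0],[-1,[0,0,-3],0],[-1,[0,0,-6],0],[-1,[0,0,-9],0],[-1,[0,0,-12],0],[-1,[0,0,-12],0],[-1,[0,0,-12],0]]'
python3 - <<'E'
from h import *
go((498,-68,162),0.125)
E
```

```text
clock: 25.4
eef_pos: [616.4, -367.3, 42.0]
eef_rot: [3.142, -0.0, -3.014]
wrist_force: [0.2, 0.8, 0.7]
finger_gap: 49.9
finger_force: 0.0
clock: 26.1
eef_pos: [616.3, -367.7, 42.1]
eef_rot: [-3.141, 0.0, -3.015]
wrist_force: [-0.1, -0.9, 0.6]
finger_gap: 25.1
finger_force: 40.0
clock: 26.8
eef_pos: [616.1, -367.5, 161.7]
eef_rot: [3.141, -0.0, -3.015]
wrist_force: [0.3, 0.0, -3.0]
finger_gap: 25.4
finger_force: 40.0
shift cm [ 7.92e+00  3.12e+01 -3.00e-02] turn units 0.02 j6 -2.29
```

```bash
python3 -m creep '[[-1,[7.9,31.2,0],0],[-1,[7.9,31.2,0],0],[-1,[7.9,31.2,0],0],[-1,[7.9,31.2,0],0],[-1,[7.9,31.2,0],0],[-1,[7.9,31.2,0],0],[-1,[7.9,31.2,0],0],[-1,[7.9,31.2,0],0],[-1,[7.9,31.2,0],0],[-1,[7.9,31.2,0],0],[-1,[7.9,31.2,0],0],[-1,[7.9,31.2,0],0]]'
python3 - <<'E'
from h import *
go((498,-68,42),0.125)
E
```

```text
clock: 28.0
eef_pos: [498.4, -68.8, 161.6]
eef_rot: [3.141, -0.001, -3.016]
wrist_force: [0.8, -0.3, -3.5]
finger_gap: 25.2
finger_force: 40.0
shift cm [ 0.02  0.08 11.96] turn units 0.01 j6 -1.91
```

```bash
python3 -m creep '[[-1,[0,0,3],0],[-1,[0,0,6],0],[-1,[0,0,9],0],[-1,[0,0,10.5],0],[-1,[0,0,11.2],0],[-1,[0,0,11.5],0],[-1,[0,0,11.7],0],[-1,[0,0,11.8],0],[-1,[0,0,11.9],0],[-1,[0,0,11.95],0],[-1,[0,0,11.98],0],[-1,[0,0,12],0]]'
python3 -m creep '[[-1,[0,0,0],0],[-1,[0,0,0.02],0],[-1,[0,0,0.04],0]]'
```

```text
clock: 29.2
eef_pos: [498.4, -68.2, 42.1]
eef_rot: [-3.142, 0.0, -3.015]
wrist_force: [-0.4, -0.2, -2.6]
finger_gap: 25.7
finger_force: 40.0
clock: 29.5
eef_pos: [498.4, -68.2, 42.0]
eef_rot: [-3.142, 0.0, -3.015]
wrist_force: [-4.0, 0.7, 7.7]
finger_gap: 25.7
finger_force: 40.0
```

```bash
python3 -m creep '[[-0.02,[0,0,0],0],[-0.02,[0,0,0],0],[-0.02,[0,0,0],0],[-0.02,[0,0,-1],0],[-0.02,[0,0,-4],0],[-0.02,[0,0,-8],0],[-0.02,[0,0,-12],0],[-0.02,[0,0,-16],0],[-0.02,[0,0,-21],0],[-0.02,[0,0,-21],0]]'
python3 -m creep '[[0.06,[3,34,0],0],[0.06,[3,34,0],0],[0.06,[3,34,0],0],[0.06,[3,34,0],0],[0.06,[3,34,0],0],[0.06,[3,34,0],0],[0.06,[3,34,0],0],[0.06,[3,34,0],0],[0.06,[3,34,0],0],[0.06,[3,34,0],0],[0.06,[3,34,0],0],[0.06,[3,34,0],0]]'
python3 - <<'E'
from h import *
c=shot("wrist","w_lid",None,1.4); print(manip.read_state()["eef_pos"])
E
```

```text
clock: 30.5
eef_pos: [500.0, -68.5, 258.7]
eef_rot: [-3.138, 0.01, -3.015]
wrist_force: [0.7, 0.6, -0.4]
finger_gap: 46.4
finger_force: 0.0
clock: 31.7
eef_pos: [425.9, 264.5, 251.7]
eef_rot: [3.142, 0.0, -3.016]
wrist_force: [0.8, -0.6, 0.6]
finger_gap: 50.3
finger_force: 0.0
[425.85942446 264.61552552 251.7042704 ]
```

View pics/w_lid.png

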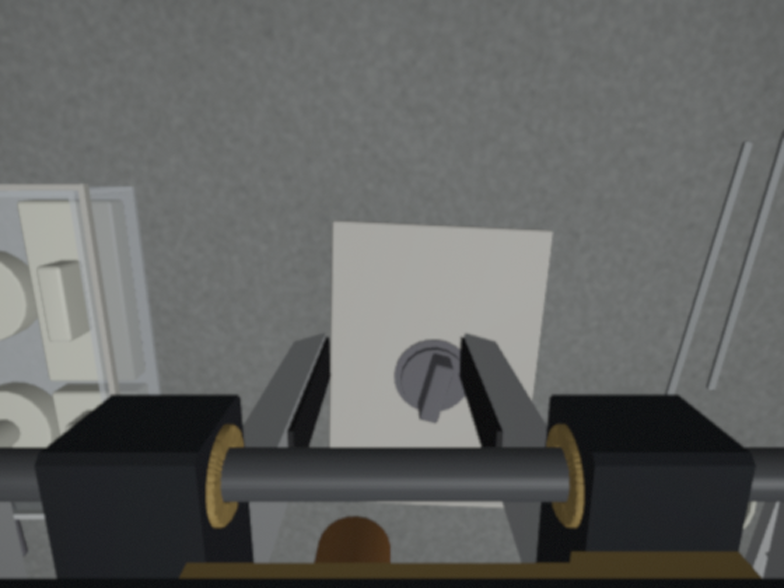

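```bash
python3 -m creep '[[1,[-16,1,0],0],[1,[-16,1,0],0],[1,[-16,1,0],0],[1,[-16,1,0],0],[1,[-16,1,0],0],[1,[-16,1,0],0],[1,[-16,1,0],0],[1,[-16,1,0],0]]'
python3 - <<'E'
from h import *
c=shot("wrist","w_lid2",None,1.4); print(manip.read_state()["eef_pos"])
E
```

```text
clock: 32.55
eef_pos: [582.4, 295.5, 252.5]
eef_rot: [3.141, 0.001, -3.014]
wrist_force: [0.0, 0.0, -0.0]
finger_gap: 93.9
finger_force: 0.0
[582.4606256 295.5363646 252.4493147]
```

View pics/w_lid2.png

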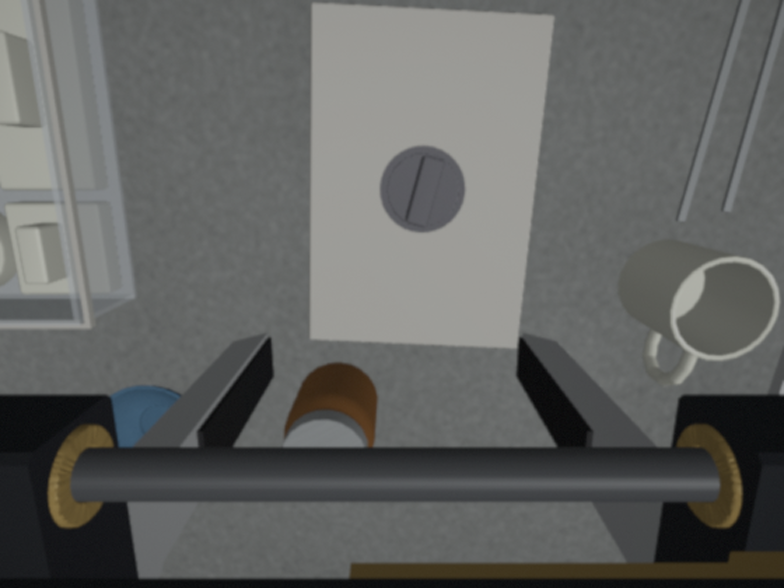

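Run:
```python
from h import *
c=cam("wrist")
rect(c,[(312,3),(310,340),(519,348),(553,15)],14,0,0)
rect(c,[(426,155),(408,222),(427,227),(445,160)],52,0,0)
print("disc",back(c,np.array((423,189))/1.4,24).round(1))
print("jar top",back(c,np.array((326,450))/1.4,100).round(0),"mug",back(c,np.array((725,308))/1.4,85).round(0))
```

```text
centre [526.6 312.9] edges [260.2 179.9 259.5 176.7] yaw 0.086
centre [526. 313.] edges [48.9 14.4 49.  14. ] yaw -0.1256
disc [525.5 312.1  24. ]
jar top [713. 264. 100.] mug [577. 528.  85.]
```

Run:
```python
from h import *
go((526.3,312.9,40.5),-0.126)
```

```text
shift cm [ 5.37  2.43 21.19] turn units 2.9 j6 -1.28
```

```bash
python3 -m creep '[[0.06,[5.4,2.4,0],1.5],[0.06,[5.4,2.4,4],2.9],[0.06,[5.4,2.4,8],2.9],[0.06,[5.4,2.4,12],2.9],[0.06,[5.4,2.4,15],2.9],[0.06,[5.4,2.4,17],2.9],[0.06,[5.4,2.4,19],2.9],[0.06,[5.4,2.4,20.5],2.9],[0.06,[5.4,2.4,21.2],2.9],[0.06,[5.4,2.4,21.2],2.9]]' 60
python3 -m creep '[[-1,[0,0,0],0],[-1,[0,0,0],0],[-1,[0,0,0],0],[-1,[0,0,0],0],[-1,[0,0,0],0],[-1,[0,0,0],0],[-1,[0,0,0],0]]' 60
```

```text
clock: 33.6
eef_pos: [526.3, 312.5, 39.5]
eef_rot: [-3.141, -0.0, 3.016]
wrist_force: [-0.2, -0.1, 0.1]
finger_gap: 50.0
finger_force: 0.0
clock: 34.3
eef_pos: [526.5, 312.3, 39.9]
eef_rot: [-3.141, 0.0, 3.015]
wrist_force: [-1.3, -4.5, 6.4]
finger_gap: 15.8
finger_force: 60.0
```

```bash
python3 -m creep '[[-1,[0,0,-1],0],[-1,[0,0,-2],0],[-1,[0,0,-4],0],[-1,[0,0,-7],0],[-1,[0,0,-10],0],[-1,[0,0,-13],0],[-1,[0,0,-13],0],[-1,[0,0,-13],0],[-1,[0,0,-13],0]]'
python3 - <<'E'
from h import *
go((532.7,-22.3,168),-0.087)
shot("wrist","w_l3"); shot("top","t3",(220,140,420,280),3)
E
```

```text
clock: 35.2
eef_pos: [525.8, 312.2, 167.9]
eef_rot: [-3.14, -0.002, 3.015]
wrist_force: [0.3, 0.2, -3.3]
finger_gap: 15.6
finger_force: 60.0
shift cm [-4.89e+00 -3.31e+01  2.00e-02] turn units -0.45 j6 -0.97
```

View pics/t3.png

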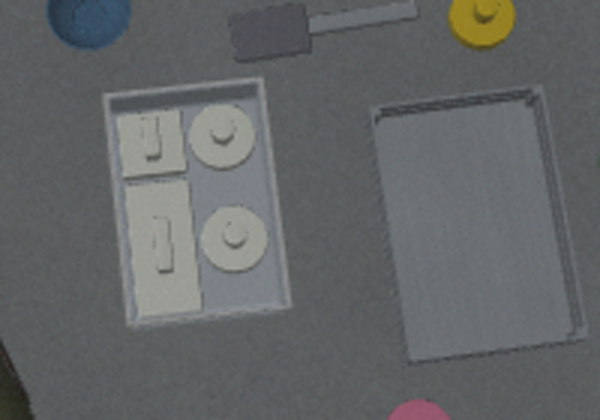

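```bash
python3 -m creep '[[-1,[-0.5,-3,0],-0.1],[-1,[-1,-6.5,0],-0.2],[-1,[-1.6,-10.5,0],-0.45],[-1,[-2.2,-14.5,0],-0.45],[-1,[-2.8,-18.5,0],-0.45],[-1,[-3.4,-22.5,0],-0.45],[-1,[-4,-26.5,0],-0.45],[-1,[-4.5,-30,0],-0.45],[-1,[-4.8,-32,0],-0.45],[-1,[-4.9,-33.1,0],-0.45],[-1,[-4.9,-33.1,0],-0.45],[-1,[-4.9,-33.1,0],-0.45]]'
python3 -m creep '[[-1,[0,0,0],0],[-1,[0,0,0],0]]'
python3 - <<'E'
from h import *
go((532.7,-22.3,168),-0.087)
shot("wrist","w_l4",None,1.4)
E
```

```text
clock: 36.5
eef_pos: [533.3, -21.3, 169.3]
eef_rot: [3.141, -0.001, 3.055]
wrist_force: [-0.6, 1.2, -3.1]
finger_gap: 15.9
finger_force: 60.0
clock: 36.7
eef_pos: [533.4, -21.2, 169.6]
eef_rot: [3.142, -0.0, 3.056]
wrist_force: [-0.2, 0.9, -3.0]
finger_gap: 15.6
finger_force: 60.0
shift cm [ 0.06 -0.12  0.16] turn units 0.02 j6 -1.59
```

View pics/w_l4.png

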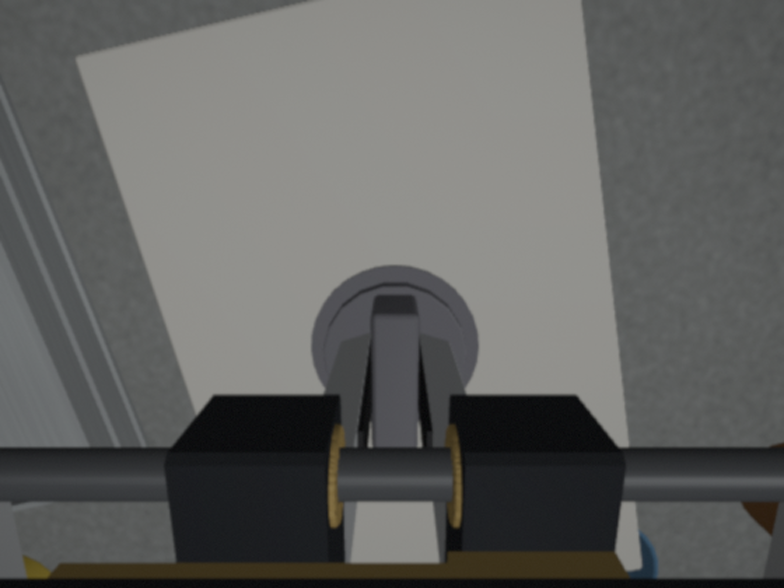

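Run:
```python
from h import *
c=cam("wrist"); b=lambda p:back(c,np.array(p)/1.4,143.6)[:2]
for p,q in [((79,58),(195,412)),((582,0),(629,450)),((79,58),(322,0))]:
    v=b(q)-b(p); print(b(p).round(1),b(q).round(1),np.arctan2(v[1],v[0]).round(3))
L=b((79,58));y=.125;R=np.array([[np.cos(y),-np.sin(y)],[np.sin(y),np.cos(y)]])
print((L+R@(131,90)).round(1))
```

```text
[ 415.7 -121.9] [ 555.  -106.2] 0.112
[412.5  55.3] [588.8  76.4] 0.119
[ 415.7 -121.9] [404.8 -34.1] 1.695
[534.5 -16.3]
```

```bash
python3 -m creep '[[-1,[0.05,-0.1,1],0],[-1,[0.05,-0.1,2],0],[-1,[0.05,-0.1,3],0],[-1,[0.05,-0.1,4],0],[-1,[0.05,-0.1,4.5],0],[-1,[0.05,-0.1,4.7],0],[-1,[0.05,-0.1,4.8],0],[-1,[0.05,-0.1,4.9],0],[-1,[0.05,-0.1,4.9],0]]'
python3 -m creep '[[-1,[0,0,0.1],0],[-1,[0,0,0.2],0],[-1,[0,0,0.3],0],[-1,[0,0,0.35],0],[-1,[0,0,0.35],0]]'
```

```text
clock: 37.65
eef_pos: [532.9, -23.0, 120.8]
eef_rot: [-3.142, 0.0, 3.055]
wrist_force: [-1.2, 0.2, -2.9]
finger_gap: 15.6
finger_force: 60.0
clock: 38.15
eef_pos: [532.7, -23.0, 117.0]
eef_rot: [-3.142, -0.0, 3.055]
wrist_force: [0.5, 0.3, -2.3]
finger_gap: 15.6
finger_force: 60.0
```

Entering freely at 117 (below the rim's 120). Continue.

```bash
python3 -m creep '[[-1,[0,0,0.1],0],[-1,[0,0,0.2],0],[-1,[0,0,0.3],0],[-1,[0,0,0.35],0],[-1,[0,0,0.4],0],[-1,[0,0,0.45],0],[-1,[0,0,0.48],0],[-1,[0,0,0.48],0]]'
```

```text
clock: 38.95
eef_pos: [532.8, -23.0, 112.3]
eef_rot: [3.142, -0.0, 3.055]
wrist_force: [0.1, -0.1, -3.2]
finger_gap: 15.6
finger_force: 60.0
```

```bash
python3 -m creep '[[-1,[0,0,0.03],0],[-1,[0,0,0.06],0],[-1,[0,0,0.09],0],[-1,[0,0,0.1],0]]'
```

```text
clock: 39.35
eef_pos: [532.9, -23.0, 111.9]
eef_rot: [-3.142, 0.0, 3.055]
wrist_force: [-4.2, 1.1, 6.3]
finger_gap: 15.5
finger_force: 60.0
```

```bash
python3 -m creep '[[-1,[0,0,0],1],[-1,[0,0,0],2],[-1,[0,0,0],3],[-1,[0,0,0],4],[-1,[0,0,0],5],[-1,[0,0,0],6],[-1,[0,0,0],7],[-1,[0,0,0],8],[-1,[0,0,0],9],[-1,[0,0,0],10],[-1,[0,0,0],11],[-1,[0,0,0],12]]'
python3 -c "
from cell import manip; s=manip.read_state(); print(s['moment'],s['eef_rot'],s['joints'][5])"
python3 -m creep '[[-1,[0,0,0],0.4],[-1,[0,0,0],0.8],[-1,[0,0,0],1.2],[-1,[0,0,0],1.4],[-1,[0,0,0],1.5],[-1,[0,0,0],1.5]]'
python3 -c "
from cell import manip; s=manip.read_state(); print(s['moment'],s['eef_rot'])"
```

```text
clock: 40.55
eef_pos: [533.0, -22.8, 111.9]
eef_rot: [3.141, 0.0, 2.004]
wrist_force: [-3.1, 1.9, 4.7]
finger_gap: 15.7
finger_force: 60.0
[0.23853842 0.503533   0.04613344] [3.14082414e+00 1.58422437e-04 2.00408045e+00] -0.5450453604265394
clock: 41.15
eef_pos: [533.0, -22.8, 111.9]
eef_rot: [3.141, 0.0, 1.877]
wrist_force: [-2.1, 3.0, 6.1]
finger_gap: 15.6
finger_force: 60.0
[3.73190642e-01 5.53522477e-01 1.66767170e-07] [3.14070308e+00 6.83633818e-05 1.87672293e+00]
```

```bash
for i in 1 2; do python3 -m creep '[[-1,[0,0,0],0.2],[-1,[0,0,0],0.4],[-1,[0,0,0],0.4]]' | sed -n 3,4p
python3 -c "
from cell import manip; s=manip.read_state(); print(s['moment'][2],s['eef_rot'][2])"; done
```

```text
eef_rot: [3.141, 0.0, 1.842]
wrist_force: [-2.8, 1.3, 6.2]
0.46919142053843654 1.8422222520159506
eef_rot: [3.14, 0.001, 1.807]
wrist_force: [-1.3, 1.6, 6.1]
0.7080680078320152 1.807248293973788
```

```bash
python3 -m creep '[[0.1,[0,0,0],0],[0.1,[0,0,0],0],[0.1,[0,0,0],0],[0.1,[0,0,0],0],[0.1,[0,0,-1],0],[0.1,[0,0,-4],0],[0.1,[0,0,-8],0],[0.1,[0,0,-12],0],[0.1,[0,0,-15],0],[0.1,[0,0,-15],0]]'
python3 -m creep '[[0.5,[-5,0,0],0],[0.5,[-10,0,0],0],[0.5,[-10,0,0],0],[0.5,[-10,0,0],0]]'
python3 - <<'E'
from h import *
shot("wrist","w_end",None,1.4)
E
```

```text
clock: 42.75
eef_pos: [533.9, -23.1, 266.4]
eef_rot: [3.135, 0.003, 1.807]
wrist_force: [0.8, 0.3, -0.7]
finger_gap: 51.8
finger_force: 0.0
clock: 43.15
eef_pos: [555.9, -120.8, 260.6]
eef_rot: [-3.14, -0.001, 1.805]
wrist_force: [0.3, -0.2, 0.4]
finger_gap: 70.6
finger_force: 0.0
```

View pics/w_end.png

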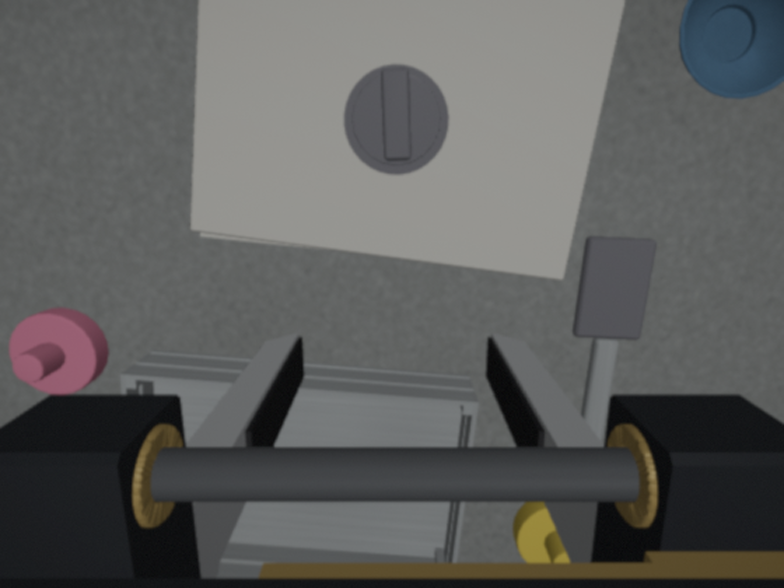

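Run:
```python
from h import *
c=cam("wrist"); b=lambda p,z:back(c,np.array(p)/1.4,z)
a=lambda p,q,z:(lambda v:np.arctan2(v[1],v[0]))(b(q,z)-b(p,z))
l=a((191,231),(563,279),86); r=a((385,158),(383,68),124); print(l,np.linalg.norm(b((191,231),86)-b((563,279),86)),r,a((410,158),(408,70),124)); print("q",(l-r)%np.pi, "bar centre",b((396,114),124).round(1))
```

```text
0.10537956523547672 259.31619037058346 1.8245306800007195 1.8372399705512918
q 1.4224415388245504 bar centre [532.8 -20.7 124. ]
```

```bash
python3 -c "
from cell import manip; print(manip.sign_off())"
```

```text
the job is handed in; nothing more can be done
None
```

I packed all four weights that were there (slab, square and two rounds) flat in the box. The lid then went on with its vent open and seated at the expected height. The vent cap was twisted clockwise to its stop, and I handed the job in at about 43 s.

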